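# Feed the tile holders to the stop and start the reading

## Robot

A 7-joint arm with a two-finger parallel gripper is mounted at the origin on the work surface. World frame = base frame: x ahead of the robot, y to its left, z up, the work surface at z = 0. Lengths are in mm, angles in rad, forces in N, time in s.
With the tool pointing down it reaches from about 400 to 925 mm from the base axis. Payload 5.6 kg.
Tool frame: the origin (TCP) lies midway between the tips of the shut fingers; the grasp point (between the pads) lies 19 mm behind it (pinch_z is the distance from the TCP to the grasp point, in mm); z points along the fingers, y is the line along which they close (so a half turn about z gives the same grasp; the last joint's range is limited). The gripper opens to 85 mm and grips with 20 to 120 N. Pads are 22 mm wide; open, the fingers measure 114 mm over their backs; the gripper's body (76 mm by 85 mm) begins 54 mm behind the grasp point. The pads swing forward as they close: fully open they stand 13 mm farther back than shut.
Start: joints at [1.118, 0.468, -0.012, 1.603, 0.006, 1.071, -0.056], TCP at [258.938, -596.204, 231.29] pointing down, gripper open.
Joint ranges: [-2.53, 2.53], [-0.31, 2.02], [-1.57, 1.55], [0.28, 2.44], [-1.29, 4.43], [0.15, 1.84], [-2.92, 2.92]. Speed limits (rad/s): [2.57, 2.57, 3.14, 3.14, 3.14, 3.14, 3.14].

## Interface

Orientations are given as a unit quaternion [x, y, z, w].
In Python, from plant import * gives the robot as it stands.
- The arm moves only by the tool play_rows, never from a script. Its argument "steps" is a list of rows, each a list of 3 entries, a list of its own where there are three numbers: the gripper command: -1 is fully open, 1 is shut, values between are in proportion, then the shift along the tool's x, y, z in units of 50 mm (1.0 is 50 mm), then the turn about the tool's z in units of 8 degrees (1.0 is 8 degrees). A call has exactly 5 rows; each row shifts and turns the commanded pose from where the row before left it, along the tool's axes as they then stand; what a row does not reach is not made up. A row lasts 1/8 s, in which the tool goes at most 62.5 mm and 10.7 degrees, less where a joint would pass 70% of its speed; a pose out of reach is approached as far as the arm can. A call is refused whole if a number of a shift passes 1 or a number of a turn 1, either way. A call with a gripper value outside its range is refused whole. The fingers move at their own pace and stop on an object; the grip force is fixed at half the most. Time passes only in rows, so rows that do not move let the fingers close, or fill a call up. It gives the time, the measured TCP pose, the force, the opening and the grip force at its end, in the units of the state.
- read_state(): the state, without advancing time (a new reading comes with each control period).
- camera(name): name is "side" or "top"; returns a dict with "frame" (420x560x3 uint8, blue, green, red), "fx", "fy", "cx", "cy" (pixels), "view" (4x4, takes a point from world to camera coordinates). Camera axes: x right, y up, looking along -z (the intrinsics and any distortion apply to the point x, -y, -z); pixel columns grow to the right and rows downward; lengths in mm; the calibration is good to about 2 mm. A picture is of the moment at which its call begins. There is no depth.
- finish_job(): hands the job in; it is judged then, once.
The state is a dict: "time": time; "joint_positions": joint angles; "joint_vel": joint speeds; "joint_efforts": joint torques, N m; "ee_pos": TCP position; "eef_rot": TCP orientation; "force": force on the tool from outside, world axes, zero at the start; "ft_torque": the same for the moment, N m; "grip_width": finger opening in mm; "gripper_force": force on a finger pad.
Only numpy, scipy, OpenCV 4.12 (cv2) and the standard library are available. Lean on these libraries where they do the work, as an engineer would, in place of code of your own. Each camera call takes 0.05 s, during which the arm holds its last target. There are 200 camera calls.

## Task

The row of four touching tile holders stands in the feed rail, short of the end stop. With the fingertips against the last holder only, slide the whole row steadily along the rail as one train, without lifting any of them or letting gaps open, until the first is fully home against the stop. Then press the big round start button on the colour meter fully down and let go of it, and leave the spare holder, the beaker and the brush where they are.

Things in the scene. Friction and masses are not known exactly. Their poses are not given: they have to be found in the camera images.
- rail: Fixed aluminium U-channel on the bench, open on top, 66 mm wide over its foot, from its own y = -186 to +200 mm. Origin at bench height under the centreline; its +y runs along it to the end stop, z up. Floor 4 mm above the bench, inner width 43 mm, walls 5 mm thick, wall tops 14 mm above the bench. Open at the -y end. Place and yaw vary.
- rail_stop (a point): Middle of the end stop's inner face, on the rail's centreline at y = +180 mm, at channel floor height (4 mm). The stop is a block across the channel, 53 mm wide, 20 mm thick, its top 40 mm above the bench.
- cell1: The first (leading) holder, nearest the end stop. Grey block 40 x 40 mm, 36 mm high, about 0.1 kg, white tile in its top; loose in the rail, top 40 mm above the bench. Origin: centre of its underside, y along the rail's y. Home when its origin is at the rail's y = +160 mm. The row starts touching, 70 to 130 mm short of the stop; sliding it takes 1 to 8 N.
- cell2: The second holder. Grey block 40 x 40 mm, 36 mm high, about 0.1 kg, white tile in its top; loose in the rail, top 40 mm above the bench. Origin: centre of its underside, y along the rail's y. Home when its origin is at the rail's y = +120 mm.
- cell3: The third holder. Grey block 40 x 40 mm, 36 mm high, about 0.1 kg, white tile in its top; loose in the rail, top 40 mm above the bench. Origin: centre of its underside, y along the rail's y. Home when its origin is at the rail's y = +80 mm.
- cell4: The last (rear) holder, farthest from the end stop: the one to push on, at the middle of its rear (-y) face above the rail's walls. Grey block 40 x 40 mm, 36 mm high, about 0.1 kg, white tile in its top; loose in the rail, top 40 mm above the bench. Origin: centre of its underside, y along the rail's y. Home when its origin is at the rail's y = +40 mm.
- start_button (a joint): Start button of the colour meter: 0 when up, 0.006 m when fully down. Spring return; about 5 N presses it fully down.
- start_button_top (a point): Centre of the top of the start button (moves with it): a plain round white key, 28 mm across, in a grey housing on the front deck (the end nearest the robot) of the colour meter. Pressed straight down.
- meter: Fixed white table-top colour meter, 200 mm long (its x) by 100 mm wide, to the robot's left beyond the rail's stop end; its x points roughly away from the robot. Origin at the centre of its underside. Deck 40 mm above the bench; at the far end a hump 60 mm high, starting 91 mm from the button's centre. Place and yaw vary.
- spare_cell: Spare tile holder, same as the others, standing on the bench beside the rail: leave alone. Origin at the centre of its underside.
- beaker: Steel beaker with a side handle, 80 mm across, 85 mm high, on the bench: leave alone. Origin at the centre of its underside.
- lens_brush: Small hand brush about 150 mm long, lying on the bench: leave alone. Origin under its middle.

How it is judged (in metres and radians):
On the way, in this order (a step that is already met when the one before it is completed fails the run):
1. the row is fully home against the end stop (y of cell1 in the frame of rail above 0.156 m and y of cell2 in the frame of rail above 0.116 m and y of cell3 in the frame of rail above 0.076 m and y of cell4 in the frame of rail above 0.036 m and x of cell1 in the frame of rail between -0.004 and 0.004 m and z of each of cell1, cell2, cell3, cell4 in the frame of rail below 0.008 m and angle between each of cell1, cell2, cell3, cell4's own z axis and vertical below 0.06 rad and x of cell2 in the frame of rail between -0.004 and 0.004 m and x of cell3 in the frame of rail between -0.004 and 0.004 m and x of cell4 in the frame of rail between -0.004 and 0.004 m), for 0.2 s.
2. the start button is pressed down (value of joint start_button above 0.0045 m), for 0.05 s.
At the end, for the whole second after the job is handed in: All four holders stand flat in the rail, each within 4 mm of its home place (the row touching, its first holder against the end stop) and at rest, after the start button was pressed at least 4.5 mm of its 6 mm, and the button is up again (all of step 1 and value of joint start_button below 0.0015 m and linear speed of each of cell1, cell2, cell3, cell4 below 0.01 m/s).
It fails at once if a holder is lifted or tipped (z of any of cell1, cell2, cell3, cell4 in the frame of rail above 0.012 m or angle between any of cell1, cell2, cell3, cell4's own z axis and vertical above 0.3 rad).
It fails at once if the robot pushes on a holder other than the last (contact force between any of the fingers, the arm and cell1 above 1 N or contact force between any of the fingers, the arm and cell2 above 1 N or contact force between any of the fingers, the arm and cell3 above 1 N).
It fails at once if the train comes apart (more than 12 mm of gaps) or is shoved faster than 0.3 m/s (distance between cell1 and cell4 above 0.132 m or linear speed of any of cell1, cell2, cell3, cell4 above 0.3 m/s).
It fails at once if the start button is pressed while the row is not home (value of joint start_button above 0.003 m and not (y of cell1 in the frame of rail above 0.156 m and y of cell2 in the frame of rail above 0.116 m and y of cell3 in the frame of rail above 0.076 m and y of cell4 in the frame of rail above 0.036 m)).
It fails at once if the spare holder, beaker or brush is moved more than 15 mm (distance of any of spare_cell, beaker, lens_brush from where it was at the start of the episode above 0.015 m).
It also fails if it takes over 48 s, if anything falls off the work surface, if the arm or the gripper's body presses on something with over 40 N, if the wrist force passes 120 N, or if a joint passes its speed limit or range.

## Working session

There is one attempt and no reset: what is moved stays moved. The work goes in short steps, Python scripts to look and compute and a tool call to move; the robot and the scene stay as the last step left them, time stands still between calls to the robot, and variables do not carry over. Pictures are saved under pics/ and viewed, at most 10 in all, crops included, and the job is handed in when it is done.

Besides the shell and the picture viewer there is one more tool, called after "Request:" as name([rows], argument=value, ...), one row to a line, values as JSON. play_rows: Moves the arm, as the interface text tells. Its arguments: {"type":"object","properties":{"steps":{"type":"array","items":{"type":"array"}}},"required":["steps"]}

```bash
mkdir -p pics; python3 - <<'E'
from plant import *
import cv2,json,numpy as np
s=read_state();print({k:np.round(v,3).tolist() for k,v in s.items()})
for n in("top","side"):
    c=camera(n);cv2.imwrite(f"pics/{n}0.png",c["frame"])
    np.savez(f"{n}0.npz",**{k:np.array(v) for k,v in c.items()})
    print(n,c.keys(),c["fx"],c["fy"],c["cx"],c["cy"],np.round(c["view"],3).tolist())
E
```

```text
{'time': 0.0, 'joint_positions': [1.118, 0.468, -0.012, 1.604, 0.006, 1.071, -0.056], 'joint_vel': [-0.001, -0.001, 0.002, -0.0, 0.0, -0.001, 0.002], 'joint_efforts': [-0.0, -53.239, 0.022, -25.131, 0.011, 0.008, -0.0], 'ee_pos': [258.677, -595.677, 230.325], 'eef_rot': [0.979, 0.203, -0.0, -0.001], 'force': [-0.718, 0.409, -0.238], 'ft_torque': [-0.029, -0.024, -0.045], 'gripper_force': 0.0, 'grip_width': 85.509}
top dict_keys(['frame', 'fx', 'fy', 'cx', 'cy', 'view']) 403.2283206381714 403.2283206381714 280.61005317461536 213.27335307375094 [[0.029, -1.0, 0.006, 18.448], [0.998, 0.029, 0.059, -594.124], [-0.059, 0.004, 0.998, -841.155], [0.0, 0.0, 0.0, 1.0]]
side dict_keys(['frame', 'fx', 'fy', 'cx', 'cy', 'view']) 473.8958389607096 473.8958389607096 276.00760243874873 212.28817570651321 [[-0.999, -0.039, -0.013, 582.067], [0.014, -0.603, 0.797, -70.501], [-0.039, 0.797, 0.603, -1274.927], [0.0, 0.0, 0.0, 1.0]]
```

View pics/top0.png

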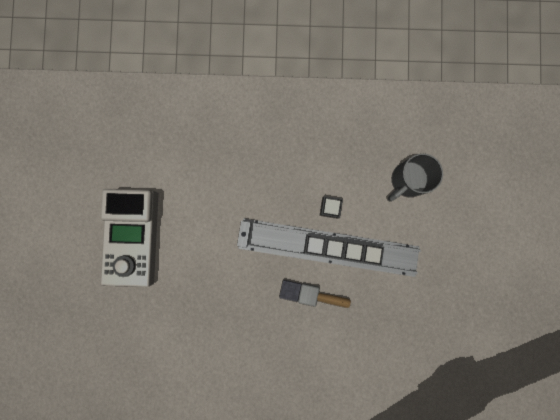

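View pics/side0.png

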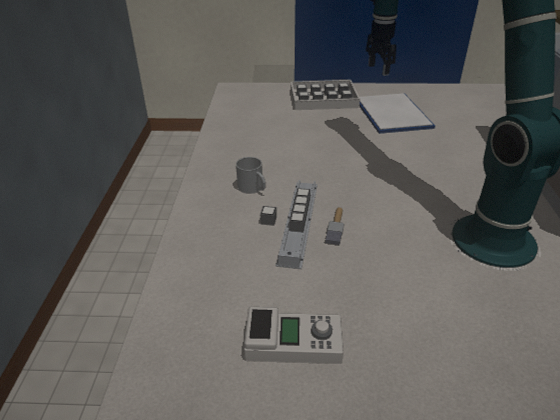

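The top view shows the rail running from about (418,258) to its stop at (245,234). The tiles sit at about (316,245), (335,249), (354,252) and (374,255), with the spare at (332,207), the brush at (315,295), the beaker at (416,176) and the button at (123,266). The side view agrees with this, with the button at (321,328).

```bash
cat > h.py <<'E'
import numpy as np,cv2
def ray(c,u,v,z):
    V=np.array(c["view"],float);R=V[:3,:3];o=-R.T@V[:3,3]
    d=R.T@np.array([(u-c["cx"])/c["fx"],-(v-c["cy"])/c["fy"],-1.])
    return o+d*(z-o[2])/d[2]
def proj(c,p):
    q=np.array(c["view"])[:3,:3]@p+np.array(c["view"])[:3,3]
    return c["cx"]-c["fx"]*q[0]/q[2], c["cy"]+c["fy"]*q[1]/q[2]
def blobs(img,lo,box,amin):
    x0,y0,x1,y1=box;g=cv2.cvtColor(img,cv2.COLOR_BGR2GRAY)[y0:y1,x0:x1]
    m=(g>lo).astype(np.uint8)
    n,l,s,ce=cv2.connectedComponentsWithStats(m,connectivity=4)
    return [(ce[i]+[x0,y0],s[i].tolist()) for i in range(1,n) if s[i,4]>=amin]
E
python3 - <<'E'
from h import *
t=dict(np.load("top0.npz"));s=dict(np.load("side0.npz"))
P=[]
for ce,st in blobs(t["frame"],170,(240,190,425,280),60):
    p=ray(t,*ce,40);print("tile",ce.round(1),st,p.round(1))
for n,c,b in(("top",t,(108,252,138,280)),("side",s,(306,312,338,345))):
    f=c["frame"][b[1]:b[3],b[0]:b[2]]
    cv2.imwrite(f"pics/b_{n}.png",cv2.resize(f,None,fx=8,fy=8,interpolation=0))
a=cv2.imread("pics/b_top.png");b=cv2.imread("pics/b_side.png")
r=cv2.resize(t["frame"][212:282,232:428],(784,280),interpolation=cv2.INTER_CUBIC)
o=np.zeros((280+264,784,3),np.uint8);o[:280]=r;o[280:280+224,:240]=a;o[280:,260:516]=b;cv2.imwrite("pics/m.png",o)
E
```

```text
(no output)
```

View pics/m.png

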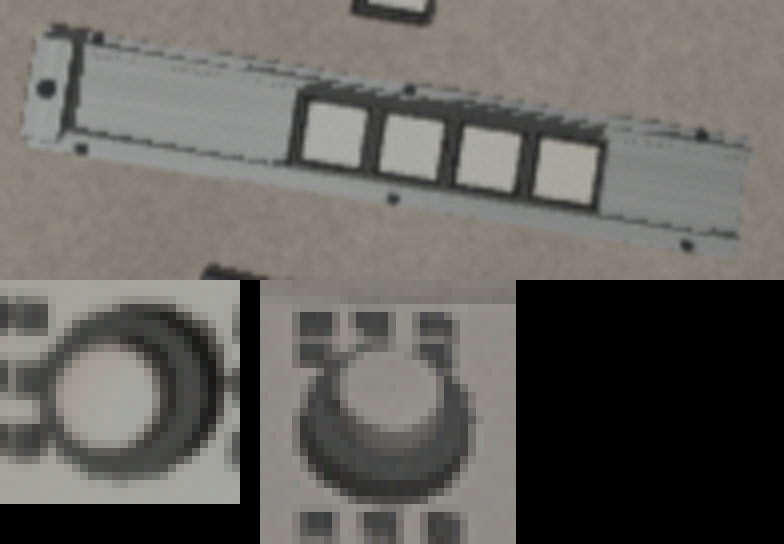

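The crop shows the four tiles in the channel clearly. The white cap of the button is at top (121.0,266) and side (322,326).

```bash
python3 - <<'E'
from h import *
t=dict(np.load("top0.npz"));s=dict(np.load("side0.npz"))
P=[]
for ce,st in blobs(t["frame"],140,(305,232,386,268),60):
    p=ray(t,*ce,40);print("tile",ce.round(1),st,p.round(1));P.append(p)
P=np.array(P)
if len(P)==4:
    d=P[np.argmax(P[:,1])]-P[np.argmin(P[:,1])];print("len",np.linalg.norm(d),"yaw of rail y, deg from +y:",np.degrees(np.arctan2(-d[0],d[1])))
w=lambda x,y:(232+(x+.5)/4-.5,212+(y+.5)/4-.5)
print("stop inner top",ray(t,*w(76,85),40).round(1),"stop outer mid",ray(t,*w(46,88),40).round(1),"rail -y end",ray(t,*w(744,192),14).round(1))
# button triangulation
u1,v1=121.0,266.0;u2,v2=321.8,325.7
def oz(c,u,v):
    a=ray(c,u,v,0);b=ray(c,u,v,100);return a,(b-a)/np.linalg.norm(b-a)
a,d=oz(t,u1,v1);b,e=oz(s,u2,v2)
k=np.linalg.lstsq(np.c_[d,-e],b-a,rcond=None)[0];print("button",(a+k[0]*d).round(1),(b+k[1]*e).round(1))
print("spare",ray(t,332,207,40).round(),"brush ends",ray(t,280,290,10).round(),ray(t,350,302,10).round(),ray(t,290,282,10).round())
print("meter corners",[ray(t,u,v,40).round() for u,v in((102,285),(149,285),(102,222),(152,222))])
from scipy.spatial.transform import Rotation as R
from plant import read_state
q=read_state()
print(R.from_quat(q["eef_rot"]).as_matrix().round(3))
E
```

```text
tile [315.1 245.1] [3, 6, 15, 15, 189] [528.2 -37.4  40. ]
tile [334.3 248.2] [22, 9, 16, 15, 186] [523.  -77.3  40. ]
tile [353.6 251.2] [42, 12, 15, 15, 186] [ 518.  -117.3   40. ]
tile [373.  254.3] [61, 15, 15, 15, 185] [ 512.7 -157.3   40. ]
tile [315.7 258.3] [0, 23, 23, 7, 94] [501.2 -39.3  40. ]
stop inner top [549.7  96.4  40. ] stop outer mid [547.7 111.9  40. ] rail -y end [ 503.2 -258.7   14. ]
button [475.3 354.4  54.7] [473.3 354.4  54.9]
spare [608. -71.  40.] brush ends [431.  32.  10.] [ 409. -117.   10.] [448.  11.  10.]
meter corners [array([434., 397.,  40.]), array([437., 301.,  40.]), array([563., 404.,  40.]), array([566., 301.,  40.])]
[[ 0.917  0.398 -0.001]
 [ 0.398 -0.917  0.001]
 [-0.    -0.002 -1.   ]]
```

Request:
play_rows([
  [1,[0,0,0],0.77],
  [1,[0,0,0],0.77],
  [1,[0,0,0],0.77],
  [1,[0,0,0],0.77],
  [1,[0,0,0],0.77],
])

```text
time: 0.72
ee_pos: [258.8, -595.9, 230.7]
eef_rot: [0.998, -0.066, -0.0, -0.0]
force: [0.4, 0.7, -0.3]
grip_width: 0.1
gripper_force: 0.0
```

Request:
play_rows([
  [1,[0.39,-0.82,0],0],
  [1,[0.39,-0.82,0],0],
  [1,[0.39,-0.82,0],0],
  [1,[0.39,-0.82,0],0],
  [1,[0.39,-0.82,0],0],
])

```text
time: 1.35
ee_pos: [382.3, -403.8, 231.0]
eef_rot: [0.998, -0.064, -0.0, -0.0]
force: [0.6, -0.1, -0.8]
grip_width: 0.2
gripper_force: 0.0
```

Request:
play_rows([
  [1,[0.39,-0.82,0.4],0],
  [1,[0.39,-0.82,0.4],0],
  [1,[0.39,-0.82,0.4],0],
  [1,[0.39,-0.82,0.4],0],
  [1,[0.39,-0.82,0.4],0],
])

```text
time: 1.98
ee_pos: [505.1, -213.2, 130.5]
eef_rot: [0.998, -0.064, -0.0, -0.0]
force: [0.7, -0.4, -0.7]
grip_width: 0.1
gripper_force: 0.0
```

Request:
play_rows([
  [1,[0,0,0.4],0],
  [1,[0,0,0.4],0],
  [1,[0,0,0.4],0],
  [1,[0,0,0],0],
  [1,[0,0,0],0],
])

```text
time: 2.6
ee_pos: [504.9, -214.5, 71.7]
eef_rot: [0.998, -0.064, 0.0, 0.0]
force: [0.1, 0.7, -0.1]
grip_width: -0.0
gripper_force: 0.0
```

```bash
python3 - <<'E'
from plant import *
from h import *
for n,b in(("top",(270,200,430,300)),("side",(230,130,390,270))):
    c=camera(n);f=c["frame"][b[1]:b[3],b[0]:b[2]]
    cv2.imwrite(f"pics/{n}1.png",cv2.resize(f,None,fx=4,fy=4,interpolation=cv2.INTER_CUBIC))
print(read_state()["ee_pos"],read_state()["eef_rot"])
E
```

```text
[ 505.22096051 -214.70798914   72.18486745] [ 9.97954483e-01 -6.39232615e-02  7.74913977e-04  2.57653554e-04]
```

View pics/side1.png

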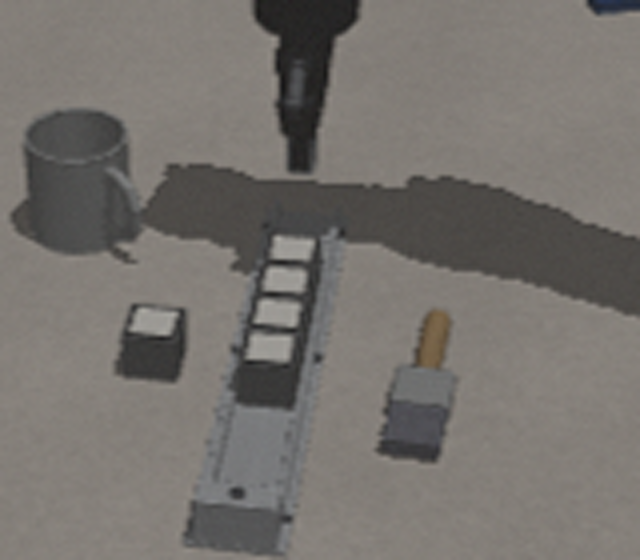

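The finger is in line with the row, behind the last holder.

Request:
play_rows([
  [1,[0,0,0.34],0],
  [1,[0,0,0.34],0],
  [1,[0,0,0.34],0],
  [1,[0,0,0],0],
  [1,[0,-0.1,0],0],
])

```text
time: 3.32
ee_pos: [505.2, -209.7, 20.1]
eef_rot: [0.998, -0.064, -0.0, 0.0]
force: [-0.4, 0.3, -0.5]
grip_width: 0.3
gripper_force: 0.0
```

Request:
play_rows([
  [1,[0,-0.1,0],0],
  [1,[0,-0.1,0],0],
  [1,[0,-0.1,0],0],
  [1,[0,-0.1,0],0],
  [1,[0,-0.1,0],0],
])

```text
time: 3.95
ee_pos: [508.5, -185.1, 20.5]
eef_rot: [0.998, -0.064, 0.0, 0.0]
force: [-0.3, -2.2, -0.5]
grip_width: -0.1
gripper_force: 1.2
```

Request:
play_rows([
  [1,[0,-0.1,0],0],
  [1,[0,-0.1,0],0],
  [1,[0,-0.1,0],0],
  [1,[0,-0.1,0],0],
  [1,[0,-0.1,0],0],
])

```text
time: 4.58
ee_pos: [511.8, -159.7, 20.4]
eef_rot: [0.998, -0.064, 0.0, 0.0]
force: [-0.4, -3.7, 2.5]
grip_width: -0.1
gripper_force: 1.7
```

Request:
play_rows([
  [1,[0,-0.12,0],0],
  [1,[0,-0.12,0],0],
  [1,[0,-0.12,0],0],
  [1,[0,-0.12,0],0],
  [1,[0,-0.12,0],0],
])

```text
time: 5.2
ee_pos: [515.5, -129.7, 20.3]
eef_rot: [0.998, -0.064, -0.0, 0.0]
force: [-0.7, -3.7, 1.9]
grip_width: -0.0
gripper_force: 1.7
```

Request:
play_rows([
  [1,[0,-0.12,0],0],
  [1,[0,-0.12,0],0],
  [1,[0,-0.1,0],0],
  [1,[0,-0.06,0],0],
  [1,[0,-0.02,0],0],
])

```text
time: 5.82
ee_pos: [518.1, -109.1, 20.2]
eef_rot: [0.998, -0.064, -0.0, 0.0]
force: [-0.2, -3.7, 2.9]
grip_width: 0.2
gripper_force: 1.6
```

```bash
python3 - <<'E'
from plant import *
from h import *
c=camera("top");b=(232,212,428,282);f=c["frame"][b[1]:b[3],b[0]:b[2]]
cv2.imwrite("pics/top2.png",cv2.resize(f,None,fx=4,fy=4,interpolation=cv2.INTER_CUBIC))
for ce,st in blobs(c["frame"],140,(250,220,386,268),100):
    print("tile",ce.round(1),st,ray(c,*ce,40).round(1))
print(read_state()["ee_pos"],read_state()["force"])
E
```

```text
tile [294.1 227.4] [1, 0, 98, 27, 1120] [563.5   6.8  40. ]
tile [276.7 239.4] [19, 12, 16, 16, 205] [537.7  42.2  40. ]
tile [295.8 242.4] [38, 15, 16, 16, 203] [532.6   2.6  40. ]
tile [314.9 245.4] [58, 18, 15, 16, 200] [527.7 -37.1  40. ]
tile [288.5 259.5] [0, 26, 96, 22, 1381] [497.2  16.6  40. ]
[ 518.08972485 -109.05494588   20.21131473] [-0.03584843 -1.83054513  1.56226515]
```

View pics/top2.png

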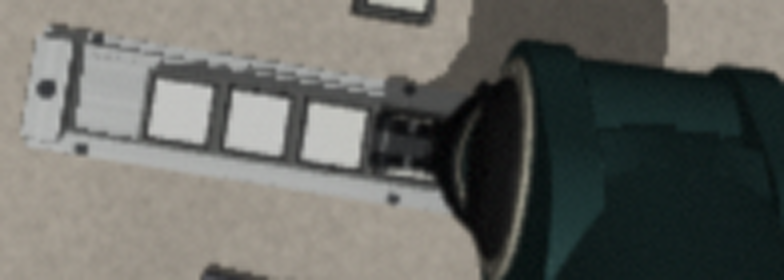

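The row has moved about 80 mm and is still touching. Tile 1 is at crop (180,112) and about 30 mm remains, so I'll go more slowly from here.

Request:
play_rows([
  [1,[0,-0.08,0],0],
  [1,[0,-0.1,0],0],
  [1,[0,-0.1,0],0],
  [1,[0,-0.08,0],0],
  [1,[0,-0.06,0],0],
])

```text
time: 6.5
ee_pos: [520.8, -88.0, 20.2]
eef_rot: [0.998, -0.064, -0.0, -0.0]
force: [-0.1, -2.4, 0.7]
grip_width: 0.1
gripper_force: 1.3
```

Request:
play_rows([
  [1,[0,-0.04,0],0],
  [1,[0,-0.03,0],0],
  [1,[0,-0.03,0],0],
  [1,[0,-0.02,0],0],
  [1,[0,-0.02,0],0],
])

```text
time: 7.12
ee_pos: [521.6, -81.5, 20.2]
eef_rot: [0.998, -0.064, -0.0, 0.0]
force: [0.0, -2.5, 0.2]
grip_width: -0.1
gripper_force: 1.2
```

Request:
play_rows([
  [1,[0,-0.02,0],0],
  [1,[0,-0.02,0],0],
  [1,[0,-0.02,0],0],
  [1,[0,-0.02,0],0],
  [1,[0,-0.02,0],0],
])

```text
time: 7.75
ee_pos: [522.3, -76.5, 20.3]
eef_rot: [0.998, -0.064, -0.0, 0.0]
force: [-0.5, -2.2, 0.3]
grip_width: 0.0
gripper_force: 1.1
```

Request:
play_rows([
  [1,[0,-0.02,0],0],
  [1,[0,-0.02,0],0],
  [1,[0,-0.02,0],0],
  [1,[0,-0.01,0],0],
  [1,[0,-0.01,0],0],
])

```text
time: 8.38
ee_pos: [522.8, -72.5, 20.2]
eef_rot: [0.998, -0.064, -0.0, 0.0]
force: [0.7, -3.0, -0.4]
grip_width: 0.1
gripper_force: 1.0
```

Request:
play_rows([
  [1,[0,-0.02,0],0],
  [1,[0,-0.02,0],0],
  [1,[0,-0.02,0],0],
  [1,[0,-0.01,0],0],
  [1,[0,0,0],0],
])

```text
time: 9.0
ee_pos: [523.2, -69.3, 20.3]
eef_rot: [0.998, -0.064, -0.0, 0.0]
force: [-0.4, -3.0, -0.3]
grip_width: 0.0
gripper_force: 1.4
```

```bash
python3 - <<'E'
from plant import *
from h import *
c=camera("top");b=(232,212,352,282);f=c["frame"][b[1]:b[3],b[0]:b[2]]
cv2.imwrite("pics/top3.png",cv2.resize(f,None,fx=6,fy=6,interpolation=cv2.INTER_CUBIC))
for ce,st in blobs(c["frame"],140,(250,220,386,268),100):
    print("tile",ce.round(1),st,ray(c,*ce,40).round(1))
print(read_state()["ee_pos"],read_state()["force"])
E
```

```text
tile [296.  223.4] [8, 0, 70, 11, 479] [572.    3.3  40. ]
tile [257.5 236.4] [0, 9, 16, 16, 204] [542.8  82.1  40. ]
tile [276.7 239.4] [19, 12, 16, 16, 201] [537.7  42.2  40. ]
tile [295.8 242.4] [38, 15, 16, 16, 202] [532.6   2.6  40. ]
tile [280.8 258.8] [0, 26, 71, 22, 1163] [498.   32.7  40. ]
[523.24662671 -69.33513887  20.26216085] [-0.27870799 -2.74280323 -1.22942917]
```

View pics/top3.png

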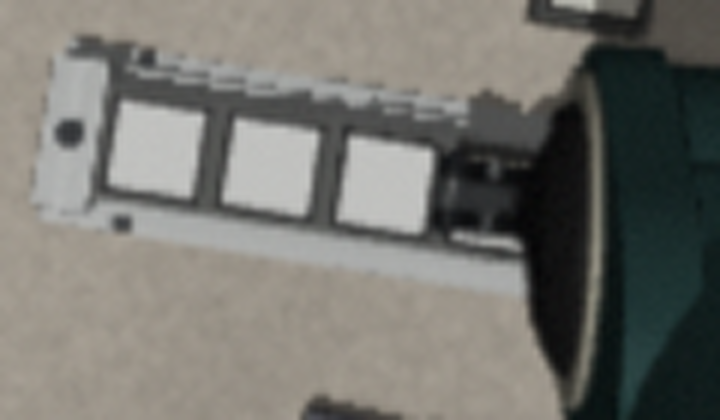

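Tile 1 is now at crop (157,150), almost against the stop. I'll keep pushing until the force rises.

Request:
play_rows([
  [1,[0,-0.02,0],0],
  [1,[0,-0.02,0],0],
  [1,[0,-0.02,0],0],
  [1,[0,0,0],0],
  [1,[0,0,0],0],
])

```text
time: 9.68
ee_pos: [523.2, -69.1, 20.3]
eef_rot: [0.998, -0.065, -0.0, 0.001]
force: [-1.6, -9.3, 1.2]
grip_width: 0.2
gripper_force: 4.8
```

Request:
play_rows([
  [1,[0,-0.03,0],0],
  [1,[0,-0.03,0],0],
  [1,[0,0,0],0],
  [1,[0,0,0],0],
  [1,[0,0,0],0],
])

```text
time: 10.3
ee_pos: [523.1, -68.9, 20.3]
eef_rot: [0.998, -0.066, -0.001, 0.003]
force: [-3.0, -16.5, 1.6]
grip_width: -0.1
gripper_force: 8.0
```

Request:
play_rows([
  [1,[0,0.1,0],0],
  [1,[0,0.2,0],0],
  [1,[0,0.3,0],0],
  [1,[0,0.2,0],0],
  [1,[0,0,-0.3],0],
])

```text
time: 10.92
ee_pos: [517.8, -103.8, 34.9]
eef_rot: [0.998, -0.065, -0.001, 0.0]
force: [-0.4, 0.1, 0.2]
grip_width: -0.2
gripper_force: 0.0
```

Request:
play_rows([
  [1,[0,0,-0.5],0],
  [1,[0,0,-0.5],0],
  [1,[0,0,-0.5],0],
  [1,[0,0,-0.5],0],
  [1,[0,0,0],0],
])

```text
time: 11.55
ee_pos: [520.7, -102.5, 138.1]
eef_rot: [0.998, -0.064, 0.003, 0.0]
force: [-0.0, -0.2, -0.1]
grip_width: 0.1
gripper_force: 0.0
```

```bash
python3 - <<'E'
from plant import *
from h import *
from scipy.spatial.transform import Rotation as R
c=camera("side")
for n,b in (("side",(240,160,340,280)),):
    cv2.imwrite("pics/side2.png",cv2.resize(c["frame"][b[1]:b[3],b[0]:b[2]],None,fx=5,fy=5,interpolation=cv2.INTER_CUBIC))
s=read_state();M=R.from_quat(s["eef_rot"]).as_matrix()
print(s["ee_pos"],M.T@(np.array([474.3,354.4,75])-s["ee_pos"])/50)
E
```

```text
[ 519.64257777 -102.43976833  136.6640707 ] [-2.06249283 -8.94755107  1.22957125]
```

View pics/side2.png

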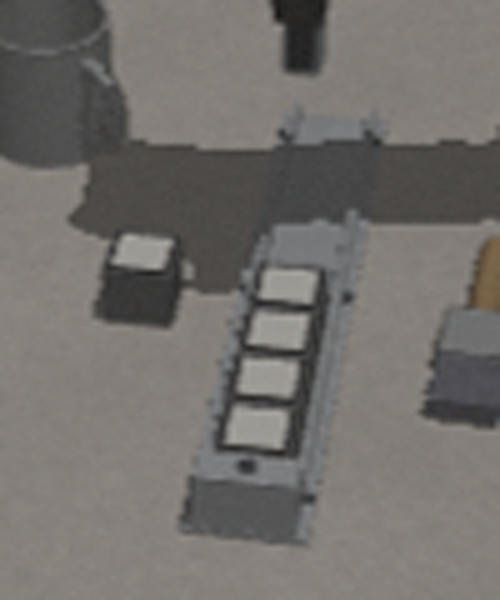

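The row is home and touching: the four tiles run from (290,285) to (255,428), with the front one against the stop. Next is the button.

Request:
play_rows([
  [1,[-0.2,-0.9,0],0],
  [1,[-0.2,-0.9,0],0],
  [1,[-0.2,-0.9,0],0],
  [1,[-0.2,-0.9,0],0],
  [1,[-0.2,-0.9,0],0],
])

```text
time: 12.22
ee_pos: [497.0, 128.2, 134.5]
eef_rot: [0.998, -0.064, -0.001, 0.0]
force: [0.3, -0.1, 0.1]
grip_width: -0.0
gripper_force: 0.0
```

Request:
play_rows([
  [1,[-0.2,-0.9,0],0],
  [1,[-0.2,-0.9,0],0],
  [1,[-0.2,-0.9,0],0],
  [1,[-0.2,-0.9,0.2],0],
  [1,[-0.2,-0.85,0.2],0],
])

```text
time: 12.85
ee_pos: [475.8, 355.2, 114.1]
eef_rot: [0.998, -0.064, -0.001, 0.0]
force: [1.2, -0.3, 1.6]
grip_width: -0.1
gripper_force: 0.0
```

Request:
play_rows([
  [1,[0,0,0.4],0],
  [1,[0,0,0.3],0],
  [1,[0,0,0.1],0],
  [1,[0,0,0],0],
  [1,[0,0,0],0],
])

```text
time: 13.48
ee_pos: [477.5, 353.6, 76.0]
eef_rot: [0.998, -0.064, 0.0, -0.0]
force: [-0.2, 0.0, 0.4]
grip_width: 0.1
gripper_force: 0.0
```

```bash
python3 - <<'E'
from plant import *
from h import *
from scipy.spatial.transform import Rotation as R
c=camera("side");b=(230,220,380,370)
cv2.imwrite("pics/side3.png",cv2.resize(c["frame"][b[1]:b[3],b[0]:b[2]],None,fx=4,fy=4,interpolation=cv2.INTER_CUBIC))
s=read_state();M=R.from_quat(s["eef_rot"]).as_matrix()
u,v=proj(c,s["ee_pos"]);print((u-230)*4,(v-220)*4)
print(s["ee_pos"],M.T@(np.array([474.3,354.4,54.8])-s["ee_pos"])/50)
E
```

```text
361.0007111875177 394.40990912121924
[477.41498589 353.74823601  76.02599976] [-0.06386442 -0.00456565  0.42446306]
```

View pics/side3.png

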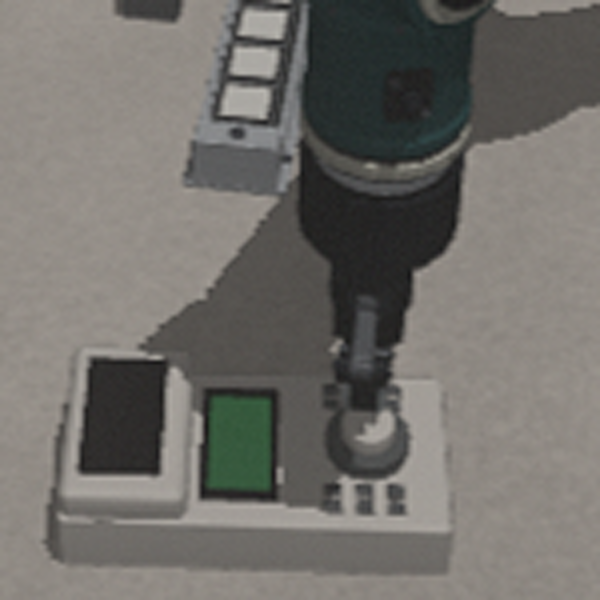

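The tip at (363,405) is just above the button cap at (368,425), so I'll lower it gently.

Request:
play_rows([
  [1,[-0.06,0,0.1],0],
  [1,[0,0,0.1],0],
  [1,[0,0,0.1],0],
  [1,[0,0,0.06],0],
  [1,[0,0,0.04],0],
])

```text
time: 14.15
ee_pos: [473.7, 354.2, 55.9]
eef_rot: [0.998, -0.064, -0.0, 0.0]
force: [-4.4, -3.0, 19.4]
grip_width: 0.2
gripper_force: 9.3
```

Request:
play_rows([
  [1,[0,0,0.04],0],
  [1,[0,0,0.04],0],
  [1,[0,0,0.03],0],
  [1,[0,0,0],0],
  [1,[0,0,0],0],
])

```text
time: 14.78
ee_pos: [473.9, 354.4, 55.4]
eef_rot: [0.998, -0.064, 0.0, 0.0]
force: [-13.8, -10.9, 45.3]
grip_width: 0.1
gripper_force: 22.4
```

Request:
play_rows([
  [1,[0,0,-0.05],0],
  [1,[0,0,-0.05],0],
  [1,[0,0,-0.05],0],
  [1,[0,0,0],0],
  [1,[0,0,0],0],
])

```text
time: 15.4
ee_pos: [473.8, 354.2, 57.1]
eef_rot: [0.998, -0.064, -0.0, 0.0]
force: [-1.9, 0.4, 5.0]
grip_width: -0.2
gripper_force: 2.1
```

Request:
play_rows([
  [1,[0,0,-0.03],0],
  [1,[0,0,-0.02],0],
  [1,[0,0,0],0],
  [1,[0,0,0],0],
  [1,[0,0,0],0],
])

```text
time: 16.02
ee_pos: [473.8, 354.2, 59.7]
eef_rot: [0.998, -0.064, -0.0, 0.0]
force: [-2.5, -0.2, 2.9]
grip_width: 0.1
gripper_force: 1.4
```

Request:
play_rows([
  [1,[0,0,-0.03],0],
  [1,[0,0,-0.02],0],
  [1,[0,0,0],0],
  [1,[0,0,0],0],
  [1,[0,0,0],0],
])

```text
time: 16.65
ee_pos: [474.1, 354.0, 62.2]
eef_rot: [0.998, -0.064, 0.0, 0.0]
force: [-0.3, 0.0, -0.2]
grip_width: 0.3
gripper_force: 0.2
```

The force went 5 N, 3 N, 0 N over 57 to 62 mm. That is the button's spring over its 6 mm travel, so it was fully pressed and has been released. I'll back off and check.

Request:
play_rows([
  [1,[0,0,-0.3],0],
  [1,[0,0,-0.6],0],
  [1,[0,0,-0.6],0],
  [1,[0,0,-0.3],0],
  [1,[0,0,0],0],
])

```text
time: 17.27
ee_pos: [474.4, 354.6, 153.6]
eef_rot: [0.998, -0.064, 0.001, -0.001]
force: [-0.0, 0.0, -1.1]
grip_width: 0.1
gripper_force: 0.0
```

```bash
python3 - <<'E'
from plant import *
from h import *
c=camera("top")
for ce,st in blobs(c["frame"],150,(248,224,340,262),100): print(ce.round(1),ray(c,*ce,40).round(1))
cv2.imwrite("pics/top4.png",c["frame"])
E
```

```text
[257.5 236.4] [542.7  82.   40. ]
[276.6 239.4] [537.7  42.4  40. ]
[295.8 242.4] [532.7   2.6  40. ]
[332. 247.] [525.3 -72.4  40. ]
[315.  245.4] [527.7 -37.2  40. ]
[289.6 254.2] [508.2  14.7  40. ]
```

View pics/top4.png

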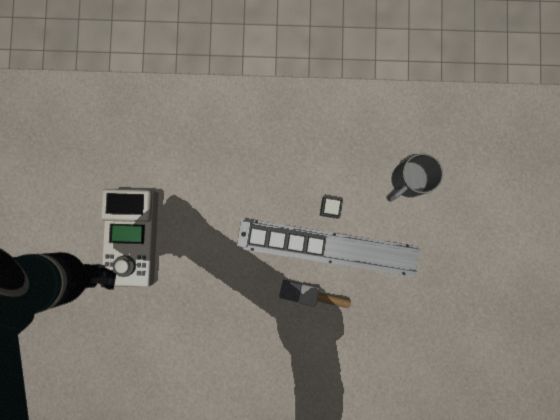

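The row is home, with tiles from (257,236) to (315,245). The spare, beaker and brush haven't moved, and the button is clear.

```bash
python3 -c "
from plant import *
print(finish_job())"
```

```text
the job is handed in; nothing more can be done
None
```

I slid the row home against the stop, pressed and released the start button, and handed the job in at about 17 s of the 48 s limit; the spare holder, beaker and brush stayed where they were, and no verdict was returned.

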